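Click the reagent tally wheel on to its pointer

TASK

On the tally stand that has the brown oval tub right next to it, on the side away from the robot, flick the spoked wheel forward with a fingertip, its top running towards the pointer post, until the one long spoke is clicked in at the pointer. Stop one click short, take the finger off and let the wheel rest there, then make the last click with a flick of its own and do not run past it. Pick nothing up, and leave the other stand's wheel and all the tubs, bottles and other things where they are.

Things in the scene. Friction and masses are not known exactly. Their poses are not given: they have to be found in the camera images.
- stand: Tally stand to work on: the one with the brown oval tub on its +x side. Grey, fixed. Origin: underside centre of its base plate (110 mm in x, 200 in y, 12 thick). Axle along its own x axis, level, 95 mm up over the origin. Upright carrying the axle: x -34 to -22 mm, y within 25 mm, top 25 mm above the axle. Low pointer post at y +83 to +95 mm; its tip aims at the axle from 30 degrees below level.
- stand_axle (a point): Point on the axle of the wheel to work on, mid-width. Black wheel: hub radius 34 mm, 16 mm wide; six straight spokes 60 degrees apart, 14 mm wide along the axle, 10 mm thick: five end 60 mm from the axle, one long spoke with a round end (18 mm across) ends 77 mm from it. At rest one spoke stands straight up, one straight down, the others 30 degrees above and below level.
- wheel (a joint): Wheel angle, rad: 0 = long spoke at the pointer (30 degrees below level, on the stand's +y side); grows as the wheel's top runs towards the pointer. A sprung roller holds it at multiples of 1.047 (one click, 60 degrees). About 2 to 3 N on the end of a spoke moves it; past half a click it snaps on to the next rest by itself. Clicks both ways, stops at -5.76 and +1.57. Starts at -2.09, -3.14 or -4.19.
- stand_pointer (a point): Tip of the pointer of the stand to work on.
- wheel_longtip (a point): End of the long spoke of the wheel to work on, 77 mm from the axle.
- other_stand: A second, identical tally stand and wheel with a white rectangular tub on its +x side: to be left alone. Same origin and axes.
- other_wheel_longtip (a point): End of the long spoke of the other stand's wheel.
- brown_tub: Closed oval tub, brown lid, loose, 98 x 148 x 62 mm high, its centre about 145 mm beyond the stand to work on. Origin: underside centre.
- white_tub: Closed white rectangular tub, loose, 100 x 140 x 65 mm high, about 145 mm beyond the other stand. Origin: underside centre.
- brown_bottle: Amber bottle with cap, loose, 84 mm across, 190 mm high, to the left. Origin: underside centre.
- water_bottle: Clear bottle with cap, loose, 64 mm across, 190 mm high, to the right. Origin: underside centre.
- small_jar: Small green jar, loose, 44 mm across, 60 mm high, between the stands. Origin: underside centre.
- mug: White mug, loose, 80 mm across, 95 mm high, at the near left. Origin: underside centre.
- screw_cap: Blue screw cap, loose, 42 mm across, 20 mm high, near the robot. Origin: underside centre.
There are look-alikes about, which are no part of the job. What is shaped like the stand but purple or red is not meant.

How it is judged:
By the outcome, as a careful person would: the job done as asked, in the order asked, and still so for the second after the job is handed in, with the robot touching nothing.
It also fails if it takes over 51 s, if anything falls off the work surface, if the arm or the gripper's body presses on something with over 40 N, if the wrist force passes 120 N, or if a joint passes its speed limit or range.

ROBOT

A 6-joint arm with a two-finger parallel gripper is mounted at the origin on the work surface. World frame = base frame: x ahead of the robot, y to its left, z up, the work surface at z = 0. Lengths are in m, angles in degrees, forces in N, time in s.
With the tool pointing down it reaches from about 0.275 to 0.725 m from the base axis. Payload 15.9 kg.
Tool frame: the origin (TCP) lies midway between the tips of the shut fingers; the grasp point (between the pads) lies behind it (hold_point_z is the z of the grasp point in the tool frame, in m); z points along the fingers, y is the direction in which the jaws open and shut (so a half turn about z gives the same grasp; the last joint's range is limited). The gripper opens to 85 mm and grips with 20 to 120 N. Pads are 22 mm wide; open, the fingers measure 114 mm over their backs; the gripper's body (76 mm by 85 mm) begins 54 mm behind the grasp point. The pads swing forward as they close: fully open they stand 13 mm farther back than shut.
Start: joints at [70.703, 12.198, -1.971, 75.831, 0, 90], TCP at [0.165, 0.472, 0.211] pointing down, gripper open.
Joint ranges: [-170.91, 170.91], [-42.67, 98.43], [-65.05, 77.54], [-120.47, 116.71], [-90, 82.35], [-180, 180]. Speed limits (degrees/s): [108.29, 108.29, 136.94, 147.25, 180, 180].

INTERFACE

Orientations are given as [roll, pitch, yaw] about the fixed x, y, z axes, in that order (R = Rz(yaw) Ry(pitch) Rx(roll)).
In Python, from bench import * gives the robot as it stands.
- The arm moves only by the shell command python3 -m crank 'ROWS' [FORCE]. ROWS is JSON, a list that holds one entry, the list of rows, each a list of 7 numbers: the shift along the tool's x, y, z in mm, then the turn, a rotation vector about the tool's x, y, z in rad, then the finger opening in mm, from 0 to 85.4. In form: [[[x, y, z, rx, ry, rz, grip], ...]]. A call has exactly 5 rows; each row is the pose to reach, as a shift and turn from the pose measured when the call began, along the tool's axes at that moment; what a row does not reach only later rows make up. A row lasts 1/8 s, in which the tool goes at most 62.5 mm and 10.7 degrees, less where a joint would pass 70% of its speed; a pose out of reach is approached as far as the arm can. A call with a gripper value outside its range is refused whole. The fingers move at their own pace and stop on an object; FORCE is the grip in N (left out, the last holds). Time passes only in rows, so rows that repeat a pose let the fingers close, or fill a call up. It gives the time, the measured TCP pose, the force and the opening at its end, in the units of the state.
- get_state(): the state, without advancing time (a new reading comes with each control period).
- capture(name): name is "scene" or "top" or "wrist"; returns a dict with "frame" (420x560x3 uint8, red, green, blue), "fovy" (degrees; the focal length in pixels is half the picture's height over the tangent of half this angle, whatever the lens; pixels are square), "cx", "cy" (the principal point, pixels), "rvec" (rotation vector, rad) and "tvec" (3), from world to camera coordinates, as OpenCV has them. Camera axes: x right, y down, z forward; pixel columns grow to the right and rows downward; lengths in m; the calibration is good to about 2 mm. A picture is of the moment at which its call begins. There is no depth.
- hand_in(): hands the job in, once; it reports no verdict.
The state is a dict: "clock": time; "joint_pos": joint angles; "qd": joint speeds; "joint_efforts": joint torques, N m; "position": TCP position; "tcp_rot": TCP orientation; "force": force on the tool from outside, world axes, zero at the start; "wrist_torque": the same for the moment, N m; "finger_gap": finger opening in m.
Only numpy, scipy, OpenCV 4.12 (cv2) and the standard library are available. Lean on these libraries where they do the work, as an engineer would, in place of code of your own. Each camera call takes 0.05 s, during which the arm holds its last target. There are 200 camera calls.

## Working session

There is one attempt and no reset: what is moved stays moved. The work goes in short steps, Python scripts to look and compute and a shell command to move; the robot and the scene stay as the last step left them, time stands still between calls to the robot, and variables do not carry over. Pictures are saved under pics/ and viewed, about 8 in all and at most 12, crops included, and the job is handed in when it is done.

```bash
mkdir -p pics; ls; python3 - <<'E'
from bench import *
import cv2,numpy as np
print(get_state())
a=capture("scene");b=capture("top")
for n,c in(("scene",a),("top",b)):
    cv2.imwrite(f"pics/{n}0.png",c["frame"][:,:,::-1]); print({k:c[k] for k in c if k!="frame"})
E
```

```text
pics
{'clock': 0.0, 'joint_pos': array([ 7.07048725e+01,  1.22237209e+01, -2.00675871e+00,  7.58304695e+01,
        9.92189988e-05,  8.99976973e+01]), 'qd': array([ 0.0605318 ,  0.05075723,  0.04133121,  0.07040078, -0.04704949,
        0.08133318]), 'joint_efforts': array([ 3.72296772e-04, -6.86156487e+01,  4.87117624e+01,  1.74057693e-02,
       -1.18049666e-04,  6.74177258e-06]), 'position': array([0.16510348, 0.47159185, 0.21063587]), 'tcp_rot': array([-1.79939051e+02, -1.01668413e-04,  1.60707175e+02]), 'force': array([ 0.37942202, -0.80336793,  0.15376732]), 'wrist_torque': array([-0.02363427,  0.05629611, -0.00907715]), 'finger_gap': 0.0850240045389915}
{'fovy': 57.03569903329129, 'cx': 274.81174390176045, 'cy': 207.43252219831967, 'rvec': array([ 1.76099667,  1.90464193, -0.65885112]), 'tvec': array([-0.074295  , -0.33012016,  1.51825785])}
{'fovy': 44.408416142079304, 'cx': 286.79323179169444, 'cy': 206.88897078845903, 'rvec': array([ 2.17206642, -2.16292007,  0.12303796]), 'tvec': array([0.09541276, 0.52050712, 1.60157377])}
```

View pics/scene0.png

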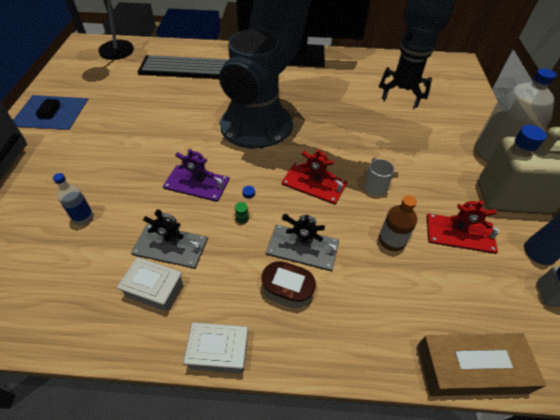

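View pics/top0.png

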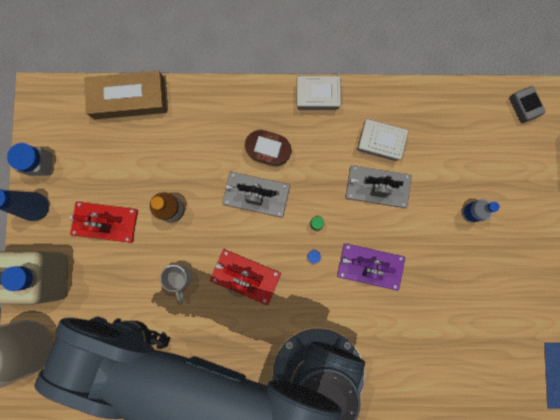

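Two grey stands are candidates: one at scene (303,245) / top (257,193) with the brown oval tub at scene (288,283), and one at scene (170,245) / top (379,187) with the white tub. The red and purple stands are look-alikes. The first one fits, so I'll confirm it in an enlarged crop.

```bash
python3 - <<'E'
import cv2,numpy as np
a=cv2.imread("pics/scene0.png")[200:310,250:350];b=cv2.imread("pics/top0.png")[120:230,212:302]
f=lambda i:cv2.resize(i,None,fx=5,fy=5,interpolation=cv2.INTER_CUBIC)
def g(i):
    return i
im=np.hstack([cv2.resize(a,(400,440),interpolation=cv2.INTER_CUBIC),cv2.resize(b,(360,440),interpolation=cv2.INTER_CUBIC)])
im=np.clip(im*1.5,0,255).astype(np.uint8)
cv2.imwrite("pics/crop1.png",im)
E
```

```text
(no output)
```

View pics/crop1.png

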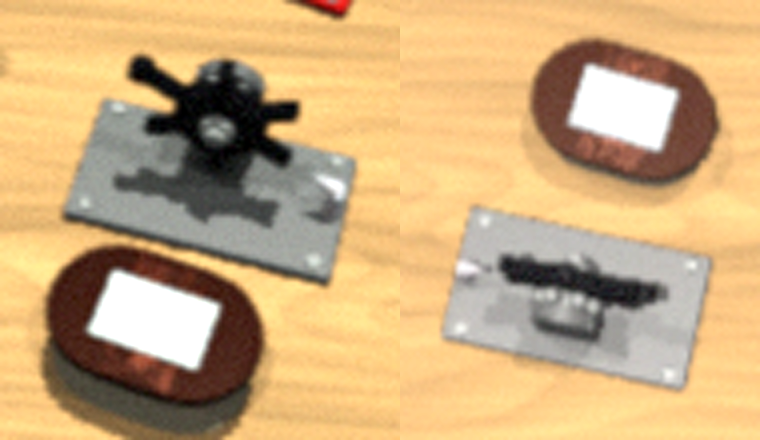

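The crop confirms it: the grey stand has the brown oval tub on its +x side. The pointer is at crop (330,190), on the +y side, and the long spoke is at upper left (140,68), 30° above level on −y. So the wheel is at −3.14, three clicks from the pointer. Next I'll compute the stand pose.

```bash
cat > h.py <<'E'
from bench import *
import cv2,numpy as np
from scipy.optimize import least_squares
from scipy.spatial.transform import Rotation as R
def proj(c,P):
    f=210/np.tan(np.radians(c["fovy"])/2)
    K=np.array([[f,0,c["cx"]],[0,f,c["cy"]],[0,0,1.]])
    return cv2.projectPoints(np.float64(P).reshape(-1,1,3),c["rvec"],c["tvec"],K,None)[0][:,0]
def world(s,P):  # s = x,y,yaw(rad)
    return R.from_euler("z",s[2]).apply(np.atleast_2d(P))+[s[0],s[1],0]
def tool(p,goal): # shift in tool mm to reach world goal
    return R.from_euler("xyz",p["tcp_rot"],degrees=True).inv().apply(np.array(goal)-p["position"])*1000
E
python3 - <<'E'
from h import *
a=capture("scene");b=capture("top")
# corners: (-x,-y),(-x,+y),(+x,+y),(+x,-y)  top of plate
P=np.array([[-.055,-.1,.012],[-.055,.1,.012],[.055,.1,.012],[.055,-.1,.012]])
sa=np.array([[112,100],[355,155],[330,283],[65,215]])/4+[250,200]-.4
tb=(np.array([[685,388],[443,338],[475,207],[712,258]])-[400,0])/4+[212,120]-.4
fun=lambda s:np.r_[(proj(a,world(s,P))-sa).ravel(),(proj(b,world(s,P))-tb).ravel()]
for w in (None,0,1):
    f=fun if w is None else (lambda s:fun(s)[8*w:8*w+8])
    r=least_squares(f,[.5,.0,-.2]); s=r.x; print(s,np.degrees(s[2]),np.abs(r.fun).max())
    if w is None: np.save("s.npy",s); S=s
L=lambda th:[0,.077*np.cos(np.radians(th)),.095+.077*np.sin(np.radians(th))]
for th in(150,90,210): print(th,(proj(a,world(S,L(th)))-[250,200])*4)
st=get_state()
for n,l in(("axle",[0,0,.095]),("start above",[0,-.045,.21])): print(n,world(S,l),tool(st,world(S,l)[0]))
print("yaw wanted",90+np.degrees(S[2]), [k for k in globals() if 'hold' in k])
E
```

```text
[ 0.56437821  0.19827509 -0.2067968 ] -11.848583595059626 2.44760918953682
[ 0.5657441   0.20049752 -0.20679324] -11.8483798148785 1.7645164845653198
[ 0.56312355  0.19560773 -0.20611554] -11.809550745772556 0.7340308705917948
150 [[127.34736919  62.21939334]]
90 [[225.95187619  49.56108261]]
210 [[124.52206064 126.84701862]]
axle [[0.56437821 0.19827509 0.095     ]] [-467.1559979  -126.04223543  115.88668974]
start above [[0.55513854 0.15423387 0.21      ]] [-472.98856355 -170.74372464    0.91818084]
yaw wanted 78.15141640494038 ['hold_point_z']
```

```bash
python3 -m crank '[[[-45,-16,0,0,0,0.16,0],[-90,-32,0,0,0,0.32,0],[-135,-48,0,0,0,0.48,0],[-180,-64,0,0,0,0.64,0],[-225,-80,0,0,0,0.8,0]]]' 40
cat > w.py <<'E'
from h import *
import sys
S=np.load("s.npy");st=get_state()
g=world(S,[float(v)/1000 for v in sys.argv[1:4]])[0]
Rt=R.from_euler("xyz",st["tcp_rot"],degrees=True)
Rg=R.from_euler("xyz",[180,0,90+np.degrees(S[2])],degrees=True)
loc=world([0,0,0],[0,0,0])
print("t",st["clock"],"tcp in stand mm",np.round(R.from_euler("z",-S[2]).apply(st["position"]-[S[0],S[1],0])*1000,1),"shift",np.round(tool(st,g),1),"rot",np.round((Rt.inv()*Rg).as_rotvec(),3),"F",np.round(R.from_euler("z",-S[2]).apply(st["force"]),1),"gap",st["finger_gap"])
E
python3 w.py 0 -45 210
```

```text
clock: 0.82
position: [0.3521, 0.3207, 0.2108]
tcp_rot: [-180.0, 0.0, 114.6]
force: [0.6, 0.6, 0.8]
finger_gap: 0.0002
t 0.825 tcp in stand mm [-232.9   76.2  210.8] shift [-235.8  115.5    0.9] rot [-0.     0.001  0.636] F [0.5 0.7 0.8] gap 0.00020017899911115635
```

```bash
python3 -m crank '[[[-50,25,0,0,0,0.16,0],[-100,50,0,0,0,0.32,0],[-150,74,0,0,0,0.48,0],[-200,98,0,0,0,0.636,0],[-236,115,0,0,0,0.636,0]]]'
python3 w.py 0 -40 137
python3 - <<'E'
from h import *
a=capture("scene");c=capture("wrist")
im=cv2.resize(a["frame"][190:290,240:360],None,fx=4,fy=4,interpolation=3)
w=cv2.resize(c["frame"],None,fx=.57,fy=.57)
o=np.zeros((400,800,3),np.uint8);o[:400,:480]=im;o[:w.shape[0],480:480+w.shape[1]]=w[:,:320]
cv2.imwrite("pics/p2.png",np.clip(o[:,:,::-1]*1.5,0,255).astype(np.uint8))
E
```

```text
clock: 1.45
position: [0.5562, 0.1521, 0.2105]
tcp_rot: [-180.0, 0.0, 77.9]
force: [-0.2, 0.2, 0.2]
finger_gap: -0.0001
t 1.45 tcp in stand mm [  1.5 -46.9 210.5] shift [ 7.  -1.5 73.5] rot [-0.     0.001 -0.004] F [-0.2  0.2  0.2] gap -6.809418457573882e-05
```

View pics/p2.png

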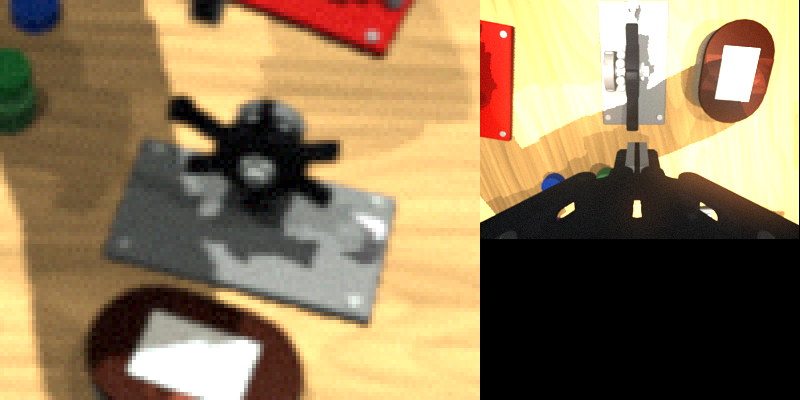

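The wrist view shows the shut fingers (637,155) lined up with the wheel plane (632, rows 25–130), with the long spoke nearest. I'll check the wheel position against the wrist calibration.

```bash
python3 - <<'E'
from h import *
S=np.load("s.npy");c=capture("wrist")
L=lambda th,r:[0,r*np.cos(np.radians(th)),.095+r*np.sin(np.radians(th))]
print("pred longtip, far tip, up tip",[np.round(proj(c,world(S,L(t,r)))[0]) for t,r in((150,.077),(30,.06),(90,.06))])
g=c["frame"].mean(2)
cv2.imwrite("pics/p3.png",cv2.resize(c["frame"][20:270,180:360,::-1],None,fx=2.4,fy=2.4,interpolation=3))
E
```

```text
pred longtip, far tip, up tip [array([271., 232.]), array([270.,  45.]), array([270., 136.])]
```

View pics/p3.png

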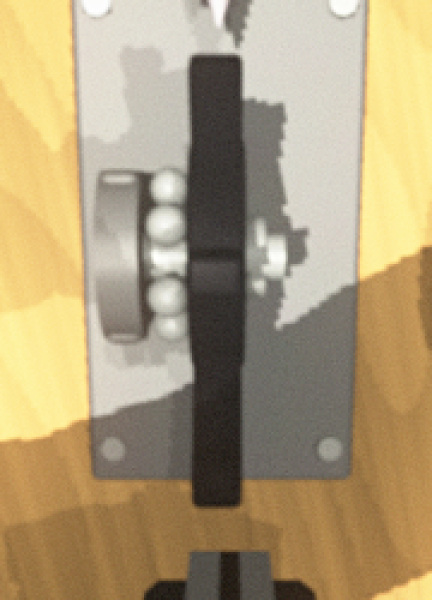

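```bash
python3 -m crank '[[[16,-1.5,0,0,0,-0.004,0],[16,-1.5,25,0,0,-0.004,0],[16,-1.5,50,0,0,-0.004,0],[16,-1.5,73,0,0,-0.004,0],[16,-1.5,73,0,0,-0.004,0]]]'
python3 w.py 0 30 137
```

```text
clock: 2.22
position: [0.5557, 0.1698, 0.136]
tcp_rot: [-179.8, 0.1, 78.3]
force: [-0.4, 0.3, 0.5]
finger_gap: 0.0001
t 2.225 tcp in stand mm [ -2.6 -29.6 136. ] shift [59.6  2.8 -1.1] rot [-0.003  0.002  0.003] F [-0.4  0.2  0.5] gap 5.6385694574296925e-05
```

```bash
python3 -m crank '[[[9,2,0,0,0,0,0],[18,2.5,0,0,0,0,0],[27,2.5,0,0,0,0,0],[36,2.5,0,0,0,0,0],[45,2.5,0,0,0,0,0]]]'
python3 w.py 0 34 137
```

```text
clock: 2.85
position: [0.5674, 0.214, 0.136]
tcp_rot: [-179.8, 0.1, 78.3]
force: [-0.2, 0.0, 0.3]
finger_gap: 0.0001
t 2.85 tcp in stand mm [ -0.2  16.  136. ] shift [18.   0.3 -1.1] rot [-0.003  0.002  0.003] F [-0.2 -0.   0.3] gap 6.419671410656097e-05
```

```bash
python3 -m crank '[[[9,0,0,0,0,0,0],[18,0,0,0,0,0,0],[18,0,-25,0,0,0,0],[18,0,-50,0,0,0,0],[18,0,-65,0,0,0,0]]]'
cat > see.py <<'E'
from h import *
import sys
a=capture("scene")
cv2.imwrite(sys.argv[1],np.clip(cv2.resize(a["frame"][205:275,255:350,::-1],None,fx=5,fy=5,interpolation=3)*1.5,0,255).astype(np.uint8))
S=np.load("s.npy")
for t in(150,90,30,-30): print(t,np.round((proj(a,world(S,[0,.077*np.cos(np.radians(t)),.095+.077*np.sin(np.radians(t))]))[0]-[255,205])*5))
E
python3 see.py pics/p4.png; python3 w.py 0 -30 200
```

```text
clock: 3.48
position: [0.5717, 0.2321, 0.2021]
tcp_rot: [-179.9, 0.1, 78.3]
force: [0.6, -1.1, 0.1]
finger_gap: 0.0007
150 [134.  53.]
90 [257.  37.]
30 [372. 109.]
-30 [356. 188.]
t 3.525 tcp in stand mm [  0.5  34.8 203.6] shift [-64.8  -0.7   3.6] rot [-0.001  0.001  0.003] F [1.2 0.3 1.7] gap 0.00032568240378290435
```

View pics/p4.png

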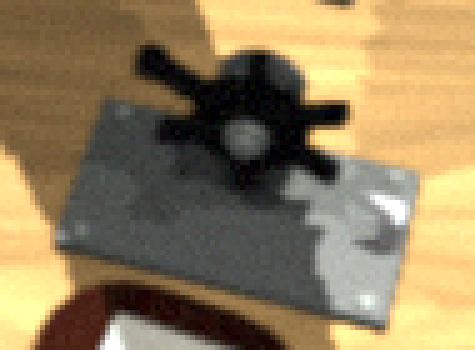

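The wheel is still at −3.14, with the long spoke at crop (150,58), so the first sweep didn't click it. I'll repeat in smaller steps with a numeric check of the spoke angles.

```bash
cat > ang.py <<'E'
from h import *
S=np.load("s.npy");st=get_state()
a=capture("scene");g=cv2.GaussianBlur(a["frame"].max(2),(3,3),0).astype(np.float32)
for r in(.055,.070):
    th=np.arange(-40,221,10);P=[[0.0,r*np.cos(t),.095+r*np.sin(t)] for t in np.radians(th)]
    q=proj(a,world(S,P)).astype(np.float32)
    v=cv2.remap(g,q[None,:,0],q[None,:,1],cv2.INTER_LINEAR)[0]
    print(r," ".join(f"{t}:{int(x)}" for t,x in zip(th,v)))
E
python3 ang.py
python3 -m crank '[[[-35,0,0,0,0,0,0],[-68,0,0,0,0,0,0],[-68,0,25,0,0,0,0],[-68,0,50,0,0,0,0],[-68,0,65,0,0,0,0]]]'
python3 w.py 0 -5 137;python3 ang.py
```

```text
0.055 -40:48 -30:11 -20:54 -10:127 0:180 10:187 20:119 30:17 40:72 50:181 60:115 70:48 80:35 90:10 100:42 110:97 120:103 130:90 140:27 150:7 160:40 170:84 180:80 190:53 200:28 210:8 220:19
0.07 -40:98 -30:102 -20:104 -10:108 0:156 10:158 20:163 30:173 40:177 50:194 60:200 70:178 80:138 90:130 100:176 110:155 120:96 130:97 140:22 150:9 160:42 170:80 180:79 190:59 200:45 210:44 220:41
clock: 4.2
position: [0.5573, 0.1652, 0.1353]
tcp_rot: [-179.8, 0.1, 78.3]
force: [0.7, -0.2, 0.8]
finger_gap: 0.0003
t 4.2 tcp in stand mm [-1.000e-01 -3.380e+01  1.353e+02] shift [28.8  0.2 -1.8] rot [-0.004  0.002  0.003] F [ 0.7 -0.1  0.8] gap 0.0003183244766895675
0.055 -40:45 -30:11 -20:52 -10:114 0:150 10:157 20:98 30:16 40:60 50:148 60:106 70:64 80:58 90:18 100:65 110:141 120:186 130:173 140:54 150:11 160:66 170:117 180:101 190:63 200:32 210:12 220:32
0.07 -40:95 -30:100 -20:112 -10:126 0:174 10:156 20:160 30:167 40:147 50:162 60:172 70:147 80:129 90:109 100:170 110:96 120:30 130:149 140:41 150:8 160:48 170:86 180:79 190:58 200:48 210:50 220:49
```

```bash
python3 -m crank '[[[6,0,0,0,0,0,0],[12,0,0,0,0,0,0],[18,0,0,0,0,0,0],[24,0,0,0,0,0,0],[28,0,0,0,0,0,0]]]'
python3 w.py 0 15 137;python3 ang.py
```

```text
clock: 4.88
position: [0.5629, 0.1931, 0.1343]
tcp_rot: [-179.8, 0.1, 78.3]
force: [0.1, -1.7, 3.6]
finger_gap: -0.0
t 4.875 tcp in stand mm [ -0.4  -5.4 134.3] shift [20.4  0.4 -2.8] rot [-0.004  0.002  0.003] F [ 0.5 -1.6  3.6] gap -8.694059907320762e-07
0.055 -40:13 -30:37 -20:86 -10:113 0:149 10:116 20:29 30:33 40:134 50:159 60:107 70:65 80:22 90:23 100:20 110:132 120:193 130:95 140:9 150:26 160:76 170:84 180:79 190:42 200:10 210:14 220:37
0.07 -40:96 -30:106 -20:116 -10:117 0:154 10:157 20:161 30:164 40:162 50:163 60:174 70:148 80:125 90:19 100:29 110:127 120:185 130:60 140:9 150:37 160:85 170:80 180:79 190:58 200:44 210:43 220:43
```

```bash
python3 -m crank '[[[4,0,0,0,0,0,0],[8,0,0,0,0,0,0],[12,0,0,0,0,0,0],[16,0,0,0,0,0,0],[16,0,0,0,0,0,0]]]'
python3 w.py 0 15 137;python3 ang.py
```

```text
clock: 5.55
position: [0.5662, 0.2093, 0.1341]
tcp_rot: [-179.8, 0.1, 78.4]
force: [-1.0, -0.4, 1.6]
finger_gap: 0.0001
t 5.55 tcp in stand mm [ -0.5  11.2 134.1] shift [ 3.8  0.5 -2.9] rot [-0.004  0.002  0.004] F [-0.9 -0.6  1.6] gap 7.037747425965108e-05
0.055 -40:21 -30:86 -20:100 -10:114 0:126 10:42 20:23 30:108 40:167 50:161 60:112 70:32 80:8 90:38 100:44 110:139 120:133 130:11 140:18 150:73 160:85 170:86 180:63 190:19 200:11 210:32 220:43
0.07 -40:100 -30:101 -20:100 -10:109 0:156 10:158 20:162 30:170 40:165 50:165 60:181 70:142 80:14 90:27 100:161 110:186 120:113 130:7 140:25 150:96 160:87 170:82 180:80 190:58 200:43 210:42 220:43
```

```bash
python3 -m crank '[[[4,0,0,0,0,0,0],[8,0,0,0,0,0,0],[12,0,0,0,0,0,0],[14,0,0,0,0,0,0],[14,0,0,0,0,0,0]]]'
python3 w.py 0 15 137;python3 ang.py
```

```text
clock: 6.22
position: [0.5689, 0.223, 0.134]
tcp_rot: [-179.8, 0.1, 78.4]
force: [0.2, 0.3, 0.2]
finger_gap: -0.0001
t 6.225 tcp in stand mm [ -0.6  25.1 134. ] shift [-10.1   0.6  -2.9] rot [-0.004  0.002  0.004] F [0.2 0.4 0.2] gap -0.00012300755853060397
0.055 -40:49 -30:10 -20:48 -10:108 0:155 10:162 20:102 30:12 40:63 50:177 60:87 70:29 80:34 90:10 100:43 110:108 120:105 130:92 140:27 150:7 160:41 170:84 180:82 190:53 200:29 210:9 220:19
0.07 -40:97 -30:101 -20:102 -10:109 0:157 10:159 20:164 30:173 40:153 50:182 60:107 70:14 80:27 90:128 100:176 110:165 120:96 130:97 140:22 150:8 160:44 170:81 180:80 190:58 200:45 210:44 220:41
```

The wheel moved to about 15–20° and then slipped back under the finger. I'll look at the fingertip against the spoke.

```bash
python3 - <<'E'
from h import *
a=capture("scene");c=capture("wrist");S=np.load("s.npy");st=get_state()
print("tcp px",(proj(a,st["position"])[0]-[260,190])*5, "axle",(proj(a,world(S,[0,0,.095]))[0]-[260,190])*5,"wristTCP",(proj(c,st["position"])[0]-[180,100])*2,"uptip",(proj(c,world(S,[0,0,.155]))[0]-[180,100])*2)
im=cv2.resize(a["frame"][190:260,260:340],None,fx=5,fy=5,interpolation=3)
w=cv2.resize(c["frame"][100:275,180:360],None,fx=2,fy=2,interpolation=3)
o=np.zeros((350,760,3),np.uint8);o[:,:400]=im;o[:,400:]=w
cv2.imwrite("pics/p5.png",np.clip(o[:,:,::-1]*1.6,0,255).astype(np.uint8))
E
```

```text
tcp px [272.06057368 164.54423123] axle [221.95295624 196.66407405] wristTCP [187.7036231  302.75650047] uptip [189.21865211 447.93472165]
```

View pics/p5.png

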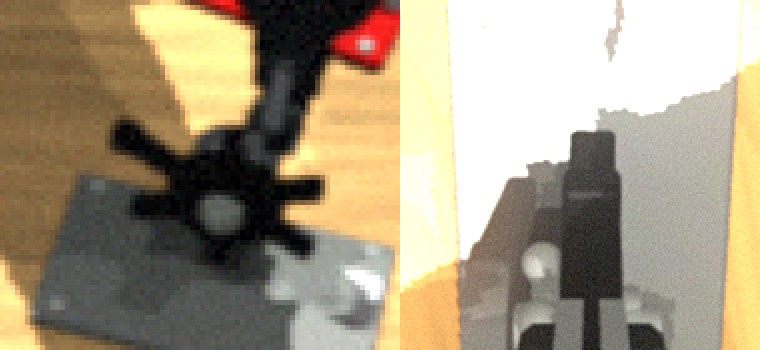

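The forces at that point (Fz 3.6, Fy −1.6) mean the fingertip's underside was riding on the spoke's end. So the physical tip seems to sit about 20 mm behind the reported TCP. I'll go back and descend in small steps, watching the force.

```bash
python3 -c "
from bench import *
print(hold_point_z)"; python3 -m crank '[[[0,0,-25,0,0,0,0],[0,0,-50,0,0,0,0],[-30,0,-50,0,0,0,0],[-55,0,-50,0,0,0,0],[-55,0,-50,0,0,0,0]]]'
python3 w.py 0 -31 128; python3 ang.py
```

```text
-0.0187
clock: 7.0
position: [0.5579, 0.1676, 0.1846]
tcp_rot: [-179.8, 0.1, 78.3]
force: [-0.1, 0.9, -0.1]
finger_gap: 0.0
t 7.0 tcp in stand mm [ -0.  -31.3 184.6] shift [ 0.4  0.2 56.6] rot [-0.004  0.002  0.002] F [-0.3  0.9 -0.1] gap 1.5610889947248742e-05
0.055 -40:46 -30:9 -20:54 -10:119 0:153 10:156 20:99 30:17 40:60 50:147 60:108 70:65 80:57 90:17 100:65 110:137 120:194 130:173 140:54 150:12 160:68 170:118 180:107 190:66 200:33 210:11 220:33
0.07 -40:93 -30:100 -20:111 -10:124 0:179 10:166 20:157 30:166 40:147 50:160 60:170 70:145 80:129 90:129 100:171 110:180 120:184 130:183 140:40 150:6 160:50 170:95 180:93 190:67 200:54 210:52 220:47
```

```bash
python3 -m crank '[[[0,0,25,0,0,0,0],[0,0,45,0,0,0,0],[0,0,50,0,0,0,0],[0,0,54,0,0,0,0],[0,0,57,0,0,0,0]]]'
python3 -m crank '[[[0,0,1,0,0,0,0],[0,0,2,0,0,0,0],[0,0,3,0,0,0,0],[0,0,4,0,0,0,0],[0,0,5,0,0,0,0]]]'
python3 w.py 0 -31 118
```

```text
clock: 7.68
position: [0.5583, 0.1688, 0.1279]
tcp_rot: [-179.8, 0.1, 78.3]
force: [-0.4, 0.3, 0.4]
finger_gap: -0.0001
clock: 8.3
position: [0.5583, 0.1688, 0.1229]
tcp_rot: [-179.8, 0.1, 78.3]
force: [-0.8, -0.6, 0.5]
finger_gap: -0.0001
t 8.3 tcp in stand mm [ 1.000e-01 -3.010e+01  1.229e+02] shift [-0.9 -0.1  4.9] rot [-0.003  0.002  0.003] F [-0.7 -0.7  0.5] gap -7.663067694772717e-05
```

```bash
python3 -m crank '[[[0,0,1,0,0,0,0],[0,0,2,0,0,0,0],[0,0,3,0,0,0,0],[0,0,4,0,0,0,0],[0,0,5,0,0,0,0]]]'
python3 w.py 0 -31 118;python3 ang.py
```

```text
clock: 8.93
position: [0.5582, 0.1688, 0.1178]
tcp_rot: [-179.8, 0.1, 78.3]
force: [-0.2, 0.0, 0.8]
finger_gap: 0.0003
t 8.925 tcp in stand mm [  0.  -30.1 117.8] shift [-0.9 -0.  -0.2] rot [-0.003  0.002  0.003] F [-0.2 -0.   0.8] gap 0.00029233835468038847
0.055 -40:46 -30:13 -20:54 -10:115 0:150 10:158 20:99 30:18 40:61 50:149 60:106 70:65 80:58 90:14 100:67 110:47 120:12 130:14 140:20 150:8 160:50 170:100 180:94 190:60 200:30 210:10 220:24
0.07 -40:93 -30:101 -20:111 -10:124 0:164 10:155 20:160 30:168 40:149 50:163 60:172 70:147 80:128 90:109 100:167 110:18 120:27 130:39 140:12 150:10 160:44 170:80 180:78 190:56 200:44 210:45 220:46
```

```bash
python3 -m crank '[[[6,0,0,0,0,0,0],[12,0,0,0,0,0,0],[18,0,0,0,0,0,0],[24,0,0,0,0,0,0],[28,0,0,0,0,0,0]]]'
python3 w.py 0 15 118;python3 ang.py
```

```text
clock: 9.6
position: [0.5639, 0.1966, 0.1175]
tcp_rot: [-179.8, 0.1, 78.3]
force: [0.4, -0.8, -0.1]
finger_gap: -0.0001
t 9.6 tcp in stand mm [ -0.2  -1.7 117.5] shift [16.7  0.2 -0.5] rot [-0.003  0.002  0.003] F [ 0.6 -0.7 -0.1] gap -9.214822422761259e-05
0.055 -40:41 -30:95 -20:98 -10:108 0:95 10:25 20:34 30:127 40:167 50:160 60:107 70:19 80:17 90:15 100:32 110:45 120:97 130:8 140:37 150:89 160:85 170:83 180:50 190:12 200:16 210:37 220:43
0.07 -40:100 -30:105 -20:109 -10:109 0:156 10:157 20:160 30:169 40:165 50:164 60:175 70:137 80:100 90:26 100:43 110:138 120:133 130:8 140:45 150:104 160:98 170:82 180:79 190:57 200:44 210:43 220:43
```

```bash
python3 -m crank '[[[4,0,0,0,0,0,0],[8,0,0,0,0,0,0],[12,0,0,0,0,0,0],[16,0,0,0,0,0,0],[18,0,0,0,0,0,0]]]'
python3 w.py 0 32 118;python3 ang.py
```

```text
clock: 10.28
position: [0.5676, 0.2149, 0.1175]
tcp_rot: [-179.8, 0.1, 78.3]
force: [0.4, -0.2, 0.4]
finger_gap: 0.0
t 10.275 tcp in stand mm [ -0.2  16.9 117.5] shift [15.1  0.3 -0.5] rot [-0.003  0.001  0.003] F [ 0.5 -0.1  0.4] gap 2.4336215088940327e-05
0.055 -40:98 -30:59 -20:19 -10:39 0:124 10:164 20:166 30:145 40:31 50:57 60:94 70:14 80:32 90:15 100:7 110:88 120:113 130:106 140:96 150:42 160:11 170:35 180:70 190:54 200:44 210:39 220:12
0.07 -40:102 -30:100 -20:100 -10:109 0:157 10:159 20:163 30:172 40:165 50:146 60:179 70:26 80:46 90:66 100:10 110:130 120:103 130:102 140:103 150:90 160:87 170:84 180:80 190:58 200:44 210:43 220:43
```

```bash
python3 -m crank '[[[8,0,0,0,0,0,0],[15,0,0,0,0,0,0],[15,0,0,0,0,0,0],[15,0,-30,0,0,0,0],[15,0,-70,0,0,0,0]]]'
python3 w.py 0 -31 190;python3 ang.py
```

```text
clock: 10.95
position: [0.5703, 0.2294, 0.1875]
tcp_rot: [-179.7, 0.1, 78.3]
force: [0.2, 0.7, -0.3]
finger_gap: -0.0
t 10.95 tcp in stand mm [ -0.6  31.7 187.5] shift [-62.7   0.4  -2.3] rot [-0.005  0.003  0.003] F [ 0.1  0.8 -0.3] gap -1.4172435766109147e-05
0.055 -40:46 -30:10 -20:52 -10:118 0:168 10:169 20:106 30:15 40:71 50:179 60:116 70:45 80:32 90:6 100:39 110:102 120:103 130:91 140:27 150:13 160:48 170:84 180:79 190:52 200:28 210:8 220:23
0.07 -40:97 -30:100 -20:101 -10:109 0:157 10:159 20:163 30:172 40:163 50:193 60:199 70:177 80:125 90:9 100:166 110:156 120:96 130:101 140:102 150:89 160:87 170:82 180:79 190:58 200:44 210:44 220:41
```

Click 1 is done: the long spoke is straight up (−2.09). Click 2 next, by the same path.

```bash
python3 -m crank '[[[-32,0,0,0,0,0,0],[-63,0,0,0,0,0,0],[-63,0,0,0,0,0,0],[-63,0,30,0,0,0,0],[-63,0,60,0,0,0,0]]]'
python3 -m crank '[[[0,0,4,0,0,0,0],[0,0,9,0,0,0,0],[6,0,9,0,0,0,0],[12,0,9,0,0,0,0],[18,0,9,0,0,0,0]]]'
python3 w.py 0 16 118;python3 ang.py
```

```text
clock: 11.62
position: [0.5597, 0.1689, 0.1328]
tcp_rot: [179.9, -0.1, 78.3]
force: [0.7, 0.3, 0.3]
finger_gap: -0.0003
clock: 12.25
position: [0.5637, 0.1872, 0.1244]
tcp_rot: [179.9, -0.1, 78.4]
force: [0.5, -0.7, 0.4]
finger_gap: -0.0002
t 12.25 tcp in stand mm [  1.6 -11.  124.4] shift [27.  -1.6  6.5] rot [ 0.002 -0.002  0.003] F [ 0.7 -0.6  0.4] gap -0.00015335676459370476
0.055 -40:15 -30:36 -20:85 -10:113 0:149 10:119 20:29 30:35 40:128 50:159 60:107 70:62 80:12 90:23 100:11 110:34 120:171 130:100 140:10 150:40 160:75 170:85 180:79 190:42 200:12 210:15 220:40
0.07 -40:95 -30:106 -20:118 -10:120 0:155 10:156 20:160 30:163 40:162 50:162 60:172 70:147 80:12 90:12 100:20 110:37 120:114 130:133 140:101 150:103 160:93 170:81 180:79 190:56 200:44 210:41 220:42
```

```bash
python3 -m crank '[[[5,-1,3,0,0,0,0],[11,-1,5,0,0,0,0],[17,-1,5,0,0,0,0],[23,-1,5,0,0,0,0],[27,-1,5,0,0,0,0]]]'
python3 w.py 0 32 118;python3 ang.py
```

```text
clock: 12.92
position: [0.5683, 0.2149, 0.1193]
tcp_rot: [179.9, -0.1, 78.4]
force: [-1.2, 0.6, -0.1]
finger_gap: -0.0
t 12.925 tcp in stand mm [  0.4  17.1 119.3] shift [14.9 -0.4  1.3] rot [ 0.002 -0.003  0.004] F [-1.3  0.3 -0.1] gap -8.66379410695227e-06
0.055 -40:101 -30:97 -20:60 -10:20 0:37 10:122 20:164 30:172 40:131 50:17 60:33 70:13 80:29 90:18 100:33 110:11 120:71 130:104 140:105 150:94 160:41 170:14 180:22 190:41 200:44 210:44 220:41
0.07 -40:101 -30:102 -20:100 -10:109 0:157 10:159 20:162 30:171 40:157 50:16 60:67 70:27 80:44 90:67 100:171 110:155 120:103 130:101 140:103 150:92 160:87 170:82 180:80 190:57 200:46 210:44 220:43
```

```bash
python3 -m crank '[[[8,0,0,0,0,0,0],[15,0,0,0,0,0,0],[15,0,0,0,0,0,0],[15,0,-30,0,0,0,0],[15,0,-70,0,0,0,0]]]'
python3 w.py 0 -31 190;python3 ang.py
```

```text
clock: 13.6
position: [0.5705, 0.2293, 0.1894]
tcp_rot: [180.0, -0.1, 78.4]
force: [0.7, 0.3, 1.0]
finger_gap: -0.0
t 13.6 tcp in stand mm [ -0.4  31.7 189.4] shift [-62.7   0.1  -0.6] rot [ 0.001 -0.002  0.004] F [0.6 0.4 1. ] gap -4.786172080553447e-05
0.055 -40:47 -30:12 -20:52 -10:118 0:169 10:167 20:80 30:11 40:71 50:180 60:115 70:45 80:34 90:9 100:43 110:108 120:103 130:91 140:27 150:13 160:49 170:84 180:80 190:53 200:28 210:9 220:22
0.07 -40:96 -30:101 -20:100 -10:108 0:156 10:157 20:90 30:12 40:75 50:194 60:200 70:176 80:138 90:131 100:176 110:157 120:96 130:101 140:101 150:88 160:85 170:83 180:79 190:58 200:44 210:44 220:41
```

The long spoke is at +30°, one click short, and the finger is off. I'll move back above the start of the stroke, let the wheel rest, and check with a picture.

```bash
python3 -m crank '[[[-32,0,0,0,0,0,0],[-63,0,0,0,0,0,0],[-63,0,0,0,0,0,0],[-63,0,0,0,0,0,0],[-63,0,0,0,0,0,0]]]'
for i in 1 2 ; do python3 -m crank '[[[0,0,0,0,0,0,0],[0,0,0,0,0,0,0],[0,0,0,0,0,0,0],[0,0,0,0,0,0,0],[0,0,0,0,0,0,0]]]' >/dev/null; done
python3 w.py 0 -31 118;python3 see.py pics/p6.png
```

```text
clock: 14.28
position: [0.5597, 0.1689, 0.1949]
tcp_rot: [179.6, -0.3, 78.4]
force: [-0.3, 0.7, 0.6]
finger_gap: 0.0003
t 15.525 tcp in stand mm [  1.4 -29.7 195. ] shift [-1.7 -1.9 77. ] rot [ 0.006 -0.006  0.005] F [-0.   0.5 -0.3] gap 2.4430697178768318e-05
150 [134.  53.]
90 [257.  37.]
30 [372. 109.]
-30 [356. 188.]
```

View pics/p6.png

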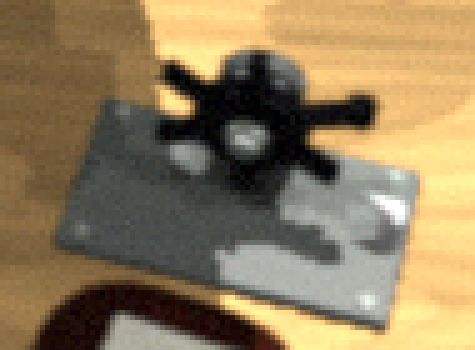

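The picture shows the long spoke's round end at (360,110), 30° above level on the pointer side. The wheel is at rest one click short with the finger well clear. Now the last flick.

```bash
python3 -m crank '[[[-1,-2,30,0,0,0,0],[-1,-2,55,0,0,0,0],[-1,-2,70,0,0,0,0],[-1,-2,76,0,0,0,0],[-1,-2,76,0,0,0,0]]]'
python3 -m crank '[[[6,0,0,0,0,0,0],[12,0,0,0,0,0,0],[18,0,0,0,0,0,0],[24,0,0,0,0,0,0],[28,0,0,0,0,0,0]]]'
python3 w.py 0 16 118;python3 ang.py
```

```text
clock: 16.2
position: [0.5582, 0.1687, 0.1193]
tcp_rot: [179.6, -0.3, 78.4]
force: [-0.2, 0.2, 0.7]
finger_gap: 0.0004
clock: 16.82
position: [0.5639, 0.1966, 0.1193]
tcp_rot: [179.6, -0.3, 78.4]
force: [-0.4, -1.7, -0.5]
finger_gap: -0.0002
t 16.825 tcp in stand mm [-1.000e-01 -1.800e+00  1.193e+02] shift [17.8  0.2  1.4] rot [ 0.006 -0.006  0.005] F [-0.  -1.7 -0.5] gap -0.00022039862332832037
0.055 -40:34 -30:92 -20:100 -10:110 0:103 10:22 20:29 30:118 40:167 50:160 60:106 70:23 80:19 90:12 100:26 110:82 120:127 130:14 140:46 150:89 160:83 170:85 180:56 190:16 200:12 210:37 220:43
0.07 -40:101 -30:108 -20:112 -10:113 0:106 10:18 20:21 30:142 40:165 50:163 60:174 70:144 80:106 90:19 100:44 110:109 120:172 130:96 140:102 150:103 160:95 170:82 180:80 190:57 200:44 210:42 220:44
```

```bash
python3 -m crank '[[[4,0,0,0,0,0,0],[8,0,0,0,0,0,0],[12,0,0,0,0,0,0],[16,0,0,0,0,0,0],[18,0,0,0,0,0,0]]]'
python3 -m crank '[[[8,0,0,0,0,0,0],[15,0,0,0,0,0,0],[15,0,0,0,0,0,0],[15,0,-30,0,0,0,0],[15,0,-80,0,0,0,0]]]'
python3 -m crank '[[[0,0,-20,0,0,0,0],[0,0,-40,0,0,0,0],[-30,0,-40,0,0,0,0],[-70,0,-40,0,0,0,0],[-70,0,-40,0,0,0,0]]]'
python3 w.py 0 -31 190;python3 ang.py; python3 see.py pics/p7.png
```

```text
clock: 17.5
position: [0.5676, 0.2148, 0.1194]
tcp_rot: [179.6, -0.3, 78.5]
force: [-0.3, -0.7, -0.6]
finger_gap: 0.0003
clock: 18.12
position: [0.5689, 0.2287, 0.199]
tcp_rot: [179.8, -0.2, 78.5]
force: [0.9, -0.0, 1.1]
finger_gap: 0.0
clock: 18.75
position: [0.5545, 0.1579, 0.2393]
tcp_rot: [179.8, -0.2, 78.3]
force: [0.3, -0.4, 0.4]
finger_gap: -0.0003
t 18.75 tcp in stand mm [ -1.4 -41.5 239.3] shift [10.3  1.2 49.3] rot [ 0.004 -0.004  0.003] F [ 0.4 -0.4  0.4] gap -0.0002684751913077352
0.055 -40:46 -30:8 -20:36 -10:117 0:173 10:183 20:113 30:18 40:58 50:145 60:106 70:72 80:66 90:17 100:64 110:139 120:192 130:171 140:51 150:27 160:114 170:188 180:178 190:121 200:65 210:15 220:57
0.07 -40:45 -30:12 -20:51 -10:119 0:176 10:178 20:184 30:166 40:144 50:158 60:169 70:144 80:131 90:118 100:169 110:178 120:182 130:187 140:189 150:158 160:118 170:97 180:92 190:67 200:50 210:52 220:68
150 [134.  53.]
90 [257.  37.]
30 [372. 109.]
-30 [356. 188.]
```

View pics/p7.png

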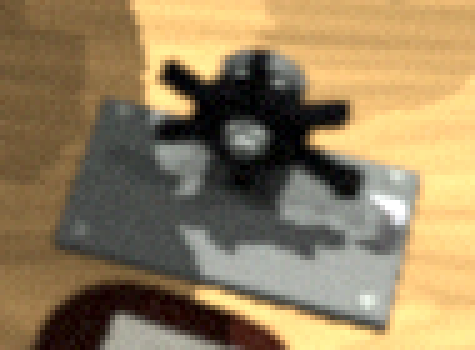

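The long spoke's round end is at (348,183), at the pointer (predicted (356,188)). The finger is well above everything. I'll do a quick numeric check that nothing else moved, then hand in.

```bash
python3 - <<'E'
from h import *
o=cv2.imread("pics/scene0.png");a=capture("scene")["frame"][:,:,::-1]
for n,(x,y) in dict(other=(165,235),white=(150,283),brown=(288,283),amber=(398,225),water=(72,200),jar=(242,213),mug=(379,178),cap=(249,191)).items():
    t=o[y-14:y+14,x-16:x+16];w=a[y-20:y+20,x-22:x+22]
    _,m,_,l=cv2.minMaxLoc(cv2.matchTemplate(np.ascontiguousarray(w),t,cv2.TM_CCOEFF_NORMED));print(n,round(m,3),l[0]-6,l[1]-6)
print(get_state()["clock"]);print(hand_in())
E
```

```text
other 0.993 0 0
white 0.991 0 0
brown 0.915 0 1
amber 0.993 0 0
water 0.998 0 0
jar 0.684 1 0
mug 0.686 0 0
cap 0.914 0 0
18.9
the job is handed in; nothing more can be done
None
```

I flicked the wheel on the grey stand with the brown tub forward three clicks, from −3.14 to 0, and handed the job in at about 18.9 s. After the second click I lifted the finger clear and let the wheel rest one click short for over a second. The last click was a flick of its own.

- **Final wheel position:** the last picture and the spoke-angle check both put the long spoke at the pointer, 30° below level. The fingers were lifted clear to a TCP height of 0.239 m.
- **Missed attempts:** the first two sweeps did not click the wheel. The fingertip rode over the spoke's end because it acts about 20 mm higher than the reported TCP, and the wheel fell back to its start. I then worked about 17 mm lower.
- **Other objects:** comparing the scene picture with the first one, the other stand and all seven loose objects show shifts of at most 1 pixel. The match is weaker for the small jar and the mug (about 0.68), probably because the arm's shadow fell there. I did not check those two more closely.
- **Force:** at the end of each move the measured force was at most about 4 N.

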